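# Key open the drive dock and hold it open

### The arm

A 6-joint arm with a two-finger parallel gripper is mounted at the origin on the work surface. World frame = base frame: x ahead of the robot, y to its left, z up, the work surface at z = 0. Lengths are in mm, angles in degrees, forces in N, time in s.
With the tool pointing down it reaches from about 350 to 850 mm from the base axis. Payload 8.1 kg.
Tool frame: the origin (TCP) lies midway between the tips of the shut fingers; the grasp point (between the pads) lies 19 mm behind it; z points along the fingers, y is the line along which they close (so a half turn about z gives the same grasp; the last joint's range is limited). The gripper opens to 85 mm and grips with 20 to 120 N. Pads are 22 mm wide; open, the fingers measure 114 mm over their backs; the gripper's body (76 mm by 85 mm) begins 54 mm behind the grasp point. The pads swing forward as they close: fully open they stand 13 mm farther back than shut.
Start: joints at [-75.252, 7.471, 85.268, -0, 87.261, -4.893], TCP at [201.695, -565.088, 204.392] pointing down, gripper open.
Joint ranges: [-169.43, 169.43], [-51.17, 129.36], [1.28, 143.12], [-76.62, 256.62], [0, 156.53], [-152.29, 152.29]. Speed limits (degrees/s): [136.94, 136.94, 159.86, 180, 180, 180].

### API

Orientations are given as [roll, pitch, yaw] about the fixed x, y, z axes, in that order (R = Rz(yaw) Ry(pitch) Rx(roll)).
In Python, from bench import r gives the robot as it stands. The module is installed in compiled form; this text tells all that it offers.
- The arm moves only by the tool jog_arm, never from a script. Its argument "rows" is a list of rows, each a list of 2 entries, a list of its own where there are three numbers: the shift along the tool's x, y, z in mm, then the turn, a rotation vector about the tool's x, y, z in rad. A call has 1 to 10 rows; each row is the pose to reach, as a shift and turn from the pose commanded when the call began, along the tool's axes at that moment; what a row does not reach only later rows make up. A row lasts 1/10 s, in which the tool goes at most 50 mm and 8.59 degrees, less where a joint would pass 70% of its speed; a pose out of reach is approached as far as the arm can. A call with a gripper value outside its range is refused whole. "grip" is the finger opening in mm, from 0 to 85.4, set as the call begins (left out, the last holds). The fingers move at their own pace and stop on an object; "force" is the grip in N (left out, the last holds). Time passes only in rows, so rows that repeat a pose let the fingers close. It gives the time, the measured TCP pose, the force, the opening and the grip force at its end, in the units of the state.
- r.sense(): the state, without advancing time (a new reading comes with each control period).
- r.snapshot(name): name is "scene" or "top"; returns (picture, depth): 400x640x3 uint8, blue, green, red; 400x640 float32, mm along the optical axis (not along the pixel's ray), 0 where there is no reading.
- r.camera_params(name): a dict with "fx", "fy", "cx", "cy" (pixels), "pose" (4x4, takes a point from camera to world coordinates). Camera axes: x right, y down, z forward; pixel columns grow to the right and rows downward; lengths in mm; the calibration is good to about 2 mm. A picture is of the moment at which its call begins. camera_params takes no time and is no camera call.
- r.hand_in(): hands the job in; it is judged then, once.
The state is a dict: "time": time; "joint_pos": joint angles; "qd": joint speeds; "joint_efforts": joint torques, N m; "tool_pos": TCP position; "tcp_rot": TCP orientation; "ft_force": force on the tool from outside, world axes, zero at the start; "wrist_torque": the same for the moment, N m; "finger_gap": finger opening in mm; "grip_force": force on a finger pad.
Only numpy, scipy, OpenCV 4.12 (cv2) and the standard library are available. Lean on these libraries where they do the work, as an engineer would, in place of code of your own. Each camera call takes 0.05 s, during which the arm holds its last target. There are 200 camera calls.

### The job

The two drives in the aluminium dock are held down by a sliding steel bar. First loosen the dock's clamp knob by a quarter turn anticlockwise (seen from above) so that its red arm swings clear of the bar; then take the orange key out of its grey stand, push it fully home in the lock, wiggling it a little wherever the sticky pins stop it, and turn it a quarter turn clockwise so that the bar slides off the drives. Finish while still gripping the key and holding it turned against its spring; leave the other things on the shelf where they are.

Things in the scene. Friction and masses are not known exactly. Their poses are not given: they have to be found in the camera images.
- dock: Brushed aluminium two-bay drive dock, fixed, 140 (x) x 250 (y) x 80 mm high; origin: centre of its underside, z up. On its 80 mm high deck, 20 mm to the -x side of its centre: the lock at y = +95 mm, the clamp knob at y = -95 mm. Between them two black drives are sunk in the deck (3 mm proud, 14 at +x) and a steel bar lies along y (4 to 10 mm above the deck).
- knob_grip (a point): On the clamp knob's vertical axis, 38 mm above the deck, the height to grip; axes of the dock, does not turn with the knob. Black wing grip 34 mm long, 10 thick, 30 tall (16 to 46 mm above the deck) on a 26 mm disc, white stripe near one end; its length lies along the dock's x at knob angle 0. Under the disc a red arm, 26 mm long, points to the dock's +y at angle 0 and blocks the bar.
- clamp_knob (a joint): Angle of the clamp knob, rad, growing anticlockwise seen from above: starts between 0 and 0.3 (clamped), end stop at 1.65. Above about 1.0 the bar is free; loosened by a quarter turn means above 1.2. It stays where it is left; friction 0.05 N m.
- keyway (a point): Centre of the key slot's mouth on the lock's brass plug, 24 mm above the deck; axes of the dock. Plug 22 x 22 mm in a dark 40 mm collar 2 mm lower. Slot 10.6 x 5.6 mm, 24 deep, 3 mm chamfer; its length along the dock's x at plug angle 0. Sticky sprung pins enter from its ends 9 and 15 mm down: a straight push takes 15 to 25 N; wiggling 1 to 2 mm along the slot helps.
- lock_plug (a joint): Angle of the lock's plug, rad, growing clockwise seen from above: 0 at the start, end stop 1.65; turned a quarter means above 1.35. A spring (0.02 N m at 0, 0.08 at a quarter) turns it back when let go. With the knob clamped it stops at about 0.1. The key has play in the slot: the plug lags up to 0.3 rad behind it, so turn the key up to 1.9 rad.
- lock_bar (a joint): Travel of the hold-down bar, m, towards the clamp knob (dock's -y); driven by the plug, 0.0089 m per rad: 0 at the start, 0.014 when the plug is turned a quarter. Not to be moved by hand.
- key: Loose key, 65 mm tall, 30 g, upright, blade down; origin at the blade's tip, z up. Steel blade 9 (x) x 4 (y) x 22 mm, pointed over its last 6 mm; shoulder 18 x 10 mm at 22 to 26 mm; orange bow 30 (x) x 10 (y) mm at 25 to 65 mm above the tip: grip it across y, 50 mm above the tip. A half turn about z changes nothing. Fully home the shoulder rests on the plug, tip 22 mm below the mouth.
- key_stand: Grey block 56 x 44 x 30 mm high, fixed, origin at the centre of its underside; the key stands in a slot in its top, shoulder on the top, so the tip is 8 mm above the shelf and the bow's top 73 mm. Stands left or right of the dock.
- drive0: Black external drive standing upright on its edge, 112 (x) x 20 (y) x 78 mm high, loose, well to the left of the dock; origin at the centre of its underside. Leave it alone.
- drive1: Black external drive standing upright on its edge, 112 (x) x 20 (y) x 78 mm high, loose, well to the left of the dock; origin at the centre of its underside. Leave it alone.
- drive2: Black external drive standing upright on its edge, 112 (x) x 20 (y) x 78 mm high, loose, well to the left of the dock; origin at the centre of its underside. Leave it alone.
- bumper_case: Grey open bumper case lying flat, 125 x 85 x 18 mm high, loose, on the other side of the dock from the key stand; origin at the centre of its underside. Leave it alone.
- screwdriver: Small screwdriver lying on the shelf, about 150 mm long, to the right. Leave it alone.
- clear_box: Empty clear drive box, 130 x 90 x 30 mm, loose, to the right; origin at the centre of its underside. Leave it alone.
Things that resemble listed ones, but are neither listed nor needed, are in the scene too. What is shaped like the key but blue or yellow is not meant.

How it is judged (in metres and radians):
On the way, in this order (a step that is already met when the one before it is completed fails the run):
1. the clamp knob is loosened while the key is still out of the lock (value of joint clamp_knob above 1.2 rad and horizontal distance between key and keyway above 0.05 m), for 0.2 s.
2. the key is pushed fully home in the lock, not yet turned (horizontal distance between key and keyway below 0.006 m and z of key in the frame of keyway below -0.0195 m and angle between the z axis of key and the z axis of dock, either way round below 0.12 rad and value of joint lock_plug below 0.5 rad), for 0.1 s.
At the end, for the whole second after the job is handed in: Through the last second: plug turned over 1.35 rad; key home (tip over 19.5 mm below the mouth, 6 mm from the axis, upright within 0.12 rad) and in the fingers; knob above 1.2 rad; robot off the bar; bystanders within 30 mm of their starts, drives upright (0.2 rad) (value of joint lock_plug above 1.35 rad and value of joint clamp_knob above 1.2 rad and horizontal distance between key and keyway below 0.006 m and z of key in the frame of keyway below -0.0195 m and angle between the z axis of key and the z axis of dock, either way round below 0.12 rad and contact force between the fingers and key above 1 N and contact force between each of the arm, the fingers and lock_bar below 1 N and distance of each of drive0, drive1, drive2, bumper_case, screwdriver, clear_box from where it was at the start of the episode below 0.03 m and angle between each of drive0, drive1, drive2's own z axis and vertical below 0.2 rad); the arm keeps its last pose, push and grip.
It fails at once if another thing on the shelf is moved by more than 30 mm (distance of any of drive0, drive1, drive2, bumper_case, screwdriver, clear_box from where it was at the start of the episode above 0.03 m).
It fails at once if the bar is pushed by the robot instead of by the key (contact force between any of the fingers, the arm and lock_bar above 5 N).
It also fails if it takes over 58 s, if anything falls off the work surface, if the arm or the gripper's body presses on something with over 40 N, if the wrist force passes 120 N, or if a joint passes its speed limit or range.

## Working session

There is one attempt and no reset: what is moved stays moved. The work goes in short steps, Python scripts to look and compute and a tool call to move; the robot and the scene stay as the last step left them, time stands still between calls to the robot, and variables do not carry over. Pictures are saved under pics/ and viewed, at most 10 in all, crops included, and the job is handed in when it is done.

Besides the shell and the picture viewer there is one more tool, called after ">>>" as name([rows], argument=value, ...), one row to a line, values as JSON. jog_arm: Moves the arm, as the interface text tells. Its arguments: {"type":"object","properties":{"rows":{"type":"array"},"grip":{"type":"number"},"force":{"type":"number"}},"required":["rows"]}

```bash
mkdir -p pics; cat > h.py <<'E'
import numpy as np, cv2
from bench import r
def snap(n,f=None):
    im,d=r.snapshot(n); np.savez(f'{f or n}.npz',im=im,d=d)
    cv2.imwrite(f'pics/{f or n}.png',im); return im,d
def load(n):
    z=np.load(f'{n}.npz'); return z['im'],z['d']
def ray(n,u,v,z):
    "pixels -> points on plane of height z"
    p=r.camera_params(n);T=np.array(p['pose']);u=np.atleast_1d(u).astype(float);v=np.atleast_1d(v).astype(float)
    d=np.stack([(u-p['cx'])/p['fx'],(v-p['cy'])/p['fy'],np.ones_like(u)],1)@T[:3,:3].T
    return T[:3,3]+d*((z-T[2,3])/d[:,2])[:,None]
def pts(n,d):
    p=r.camera_params(n);T=np.array(p['pose']);v,u=np.mgrid[:400,:640]
    P=np.stack([(u-p['cx'])/p['fx']*d,(v-p['cy'])/p['fy']*d,d],-1)
    return P@T[:3,:3].T+T[:3,3]
E
python3 - <<'E'
from h import *
for n in('scene','top'):
    snap(n); p=r.camera_params(n); print(n,p['fx'],p['cx'],p['cy'],np.round(p['pose'],3).tolist())
print(r.sense())
E
```

```text
scene 413.2060035747018 318.58327330128895 197.79745641590824 [[0.891, 0.288, -0.35, 975.855], [0.453, -0.564, 0.69, -798.41], [0.001, -0.774, -0.633, 824.439], [0.0, 0.0, 0.0, 1.0]]
top 504.365702861801 319.8520783547842 200.80572366690723 [[0.023, -0.996, 0.091, 427.682], [-1.0, -0.023, -0.0, 9.233], [0.002, -0.091, -0.996, 1665.45], [0.0, 0.0, 0.0, 1.0]]
{'time': 0.1, 'joint_pos': array([-7.52535201e+01,  7.50950016e+00,  8.53241818e+01, -3.08020687e-03,
        8.72606668e+01, -4.89298696e+00]), 'qd': array([-0.02336437, -0.13099371, -0.09124642, -0.01178067,  0.02160278,
       -0.05398483]), 'joint_efforts': array([ 8.89990424e-04, -5.70951390e+01, -5.01941800e+01, -1.21160574e-04,
        8.09111312e-03, -2.07325058e-05]), 'tool_pos': array([ 201.52405985, -564.5705135 ,  203.45176669]), 'tcp_rot': array([-1.79905733e+02, -4.98224335e-03,  1.96396125e+01]), 'ft_force': array([ 0.09109587, -0.04786082, -0.76986702]), 'wrist_torque': array([-0.00916867,  0.00378052,  0.02031245]), 'grip_force': 0.0, 'finger_gap': 85.51745683115244}
```

View pics/top.png

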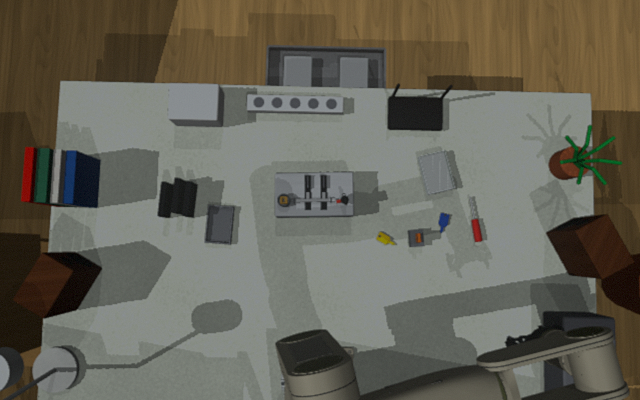

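View pics/scene.png

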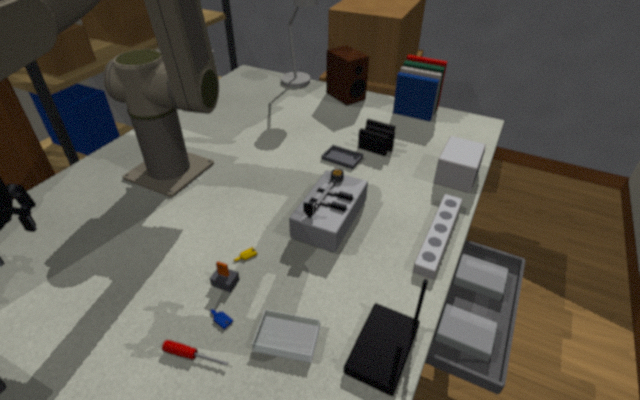

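Top view: dock at about (314,195) with the brass lock at (284,201) and the knob at (345,200). Key candidates are orange, upright in the grey stand (417,237), yellow lying (385,238) and blue lying (445,220). The orange one in the stand fits the description. I'll confirm it in a crop.

```bash
python3 - <<'E'
from h import *
for n in('top','scene'):
    im,d=load(n);P=pts(n,d);hsv=cv2.cvtColor(im,cv2.COLOR_BGR2HSV)
    win=(P[...,0]>380)&(P[...,0]<680)&(P[...,1]>-330)&(P[...,1]<180)&(d>0)
    print(n,'shelf z',np.median(P[...,2][win&(P[...,2]<15)]))
    m=win&(abs(P[...,2]-80)<4)
    k,lab,st,c=cv2.connectedComponentsWithStats(m.astype('u1') if 0 else m.astype(np.uint8))
    i=1+st[1:,4].argmax();Q=P[lab==i]
    rc=cv2.minAreaRect(Q[:,:2].astype(np.float32));print('deck',rc,np.median(Q[:,2]),len(Q))
    org=win&(hsv[...,0]>4)&(hsv[...,0]<16)&(hsv[...,1]>150)&(hsv[...,2]>60)
    k,lab,st,c=cv2.connectedComponentsWithStats(org.astype(np.uint8))
    for i in range(1,k):
        if st[i,4]>4:
            Q=P[lab==i];print('orange',c[i],st[i],Q.mean(0),Q.min(0),Q.max(0),cv2.minAreaRect(Q[:,:2].astype(np.float32)))
    m=win&(abs(P[...,2]-30)<4)&(P[...,1]<-120)&(P[...,0]<480)
    Q=P[m]
    if len(Q)>5: print('stand',cv2.minAreaRect(Q[:,:2].astype(np.float32)),len(Q),Q[:,:2].mean(0))
    m=win&(P[...,2]>95);k,lab,st,c=cv2.connectedComponentsWithStats(m.astype(np.uint8))
    for i in range(1,k):
        Q=P[lab==i];print('high',c[i],st[i,4],Q.mean(0),Q[:,2].max(),cv2.minAreaRect(Q[:,:2].astype(np.float32)))
t,_=load('top');s,_=load('scene')
f=lambda im,u,v,w,h:cv2.resize(im[v:v+h,u:u+w],(400,300),interpolation=cv2.INTER_CUBIC)
a=np.vstack([np.hstack([f(t,268,160,96,72),f(t,376,205,80,60)]),np.hstack([f(s,280,155,100,75),f(s,200,245,64,48)])])
cv2.imwrite('pics/crop1.png',a)
E
```

```text
top shelf z 0.18205984549399545
deck ((594.8786010742188, 30.091506958007812), (139.76344299316406, 249.54745483398438), 2.113642930984497) 80.13966754733235 2074
orange [418.125 237.125] [416 233   5   9  40] [ 464.88675673 -304.14904975   67.39712297] [ 452.51428753 -318.44554484   25.32752386] [ 477.99988052 -299.31370346   77.3349163 ] ((464.84271240234375, -307.11309814453125), (18.672136306762695, 25.95396614074707), 80.58834075927734)
stand ((457.9655456542969, -304.71392822265625), (41.964542388916016, 44.983394622802734), 1.2951422929763794) 92 [ 456.85915185 -302.40742276]
high [306.5   176.375] 8 [646.4145605   52.78974233  96.03356628] 97.68165896143546 ((647.3623657226562, 52.329627990722656), (9.35345458984375, 12.924294471740723), 14.952841758728027)
high [321. 175.] 1 [651.75475908   7.39661554  96.47501446] 96.47501446412389 ((651.7547607421875, 7.396615505218506), (0.0, 0.0), 0.0)
high [323. 175.] 1 [651.0752723    1.15153739 102.24466657] 102.24466656834488 ((651.0752563476562, 1.1515374183654785), (0.0, 0.0), 0.0)
high [325. 175.] 1 [652.09820129  -5.15672174  96.
[... 5245 characters left out ...]
71, 0.0), -96.85830688476562)
high [335.5 203. ] 2 [625.4468121   -4.81707834  97.02964576] 97.57034843523672 ((625.44677734375, -4.817078113555908), (2.959763526916504, 0.0), -178.73776245117188)
high [339. 204.] 3 [635.20063536  -3.00935077  95.8376127 ] 96.77167405409773 ((635.3222045898438, -3.257035493850708), (0.028599143028259277, 6.820558071136475), 25.147315979003906)
high [337. 205.] 1 [631.87475415  -8.77522941  95.32119248] 95.32119247523156 ((631.874755859375, -8.775229454040527), (0.0, 0.0), 0.0)
high [342.5  204.75] 4 [645.10432841  -1.72068696  95.99013945] 96.69049996931585 ((644.8787231445312, -1.9950549602508545), (8.691468238830566, 1.8646938800811768), 5.213118076324463)
```

View pics/crop1.png

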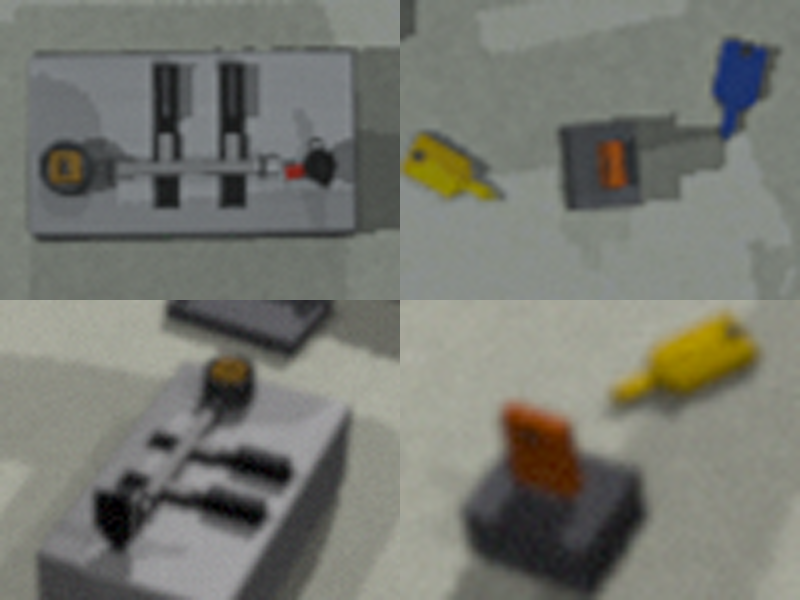

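The crop shows the orange key upright in the grey stand (top ~(418,237)). The blue and yellow ones lie flat, so they are decoys. The red arm points towards the bar. Next I'll refine the yaws and compute the first move.

```bash
cat >> h.py <<'E'
from scipy.spatial.transform import Rotation as Ro
def to(x,y,z,psi,pose=None):
    s=r.sense();p=s['tool_pos'];R=Ro.from_euler('xyz',s['tcp_rot'],degrees=True)
    G=Ro.from_euler('xyz',[180,0,psi],degrees=True)
    print('t',s['time'],'shift',np.round(R.inv().apply(np.array([x,y,z])-p),1),'turn',np.round((R.inv()*G).as_rotvec(),3),'F',np.round(s['ft_force'],1),'gap',s['finger_gap'])
E
python3 - <<'E'
from h import *
for n in('top','scene'):
    D=[load(n)[1]]+[r.snapshot(n)[1] for _ in range(5)]
    P=np.mean([pts(n,d) for d in D],0)
    im,_=load(n);hsv=cv2.cvtColor(im,cv2.COLOR_BGR2HSV)
    def fit(name,m):
        Q=P[m];rc=cv2.minAreaRect(Q[:,:2].astype(np.float32));c=Q[:,:2]-Q[:,:2].mean(0);v=np.linalg.svd(c,full_matrices=False)[2][0]
        print(n,name,len(Q),np.round(Q.mean(0),1),'pca',np.degrees(np.arctan2(v[1],v[0])),'rect',np.round(rc[0],1),np.round(rc[1],1),rc[2])
    X,Y,Z=P[...,0],P[...,1],P[...,2]
    o=(hsv[...,0]>2)&(hsv[...,0]<18)&(hsv[...,1]>120)&(abs(X-466)<40)&(abs(Y+307)<30)
    fit('key',o&(Z>34)&(Z<80)); fit('keytop',o&(Z>66)&(Z<80))
    b=(abs(X-578)<30)&(abs(Y+67)<30)
    fit('knob',b&(Z>105)&(Z<135)); fit('knobtop',b&(Z>120)&(Z<135))
    b=(abs(X-571)<30)&(abs(Y-123)<30)
    fit('lock',b&(Z>98)&(Z<110)); fit('brass',b&(hsv[...,1]>120)&(hsv[...,0]<30)&(Z>98))
    fit('standtop',(abs(X-460)<40)&(abs(Y+307)<40)&(Z>26)&(Z<34))
to(578,-67.2,210,10)
E
```

```text
top key 41 [ 464.2 -303.5   67.8] pca -175.5024918008533 rect [ 465.2 -304.9] [25.2 11.1] 1.4298670291900635
top keytop 31 [ 464.9 -304.5   71.9] pca -172.61828998878187 rect [ 465.2 -305.2] [25.2 10.6] 1.759778380393982
top knob 39 [578.1 -65.  124.4] pca -166.57355879736303 rect [578.  -65.3] [31.8  9.7] 12.560930252075195
top knobtop 35 [578.2 -65.5 125.8] pca -166.88900513667184 rect [578.1 -65.4] [31.8  9.4] 12.560930252075195
top lock 95 [571.5 124.1 102.6] pca -132.49226544736544 rect [571.4 124. ] [37.7 37.4] 46.07295227050781
top brass 43 [569.9 123.2 115.4] pca -135.77333952444664 rect [566.3 114.7] [44.7 23.6] 64.85395812988281
top standtop 187 [ 464.1 -303.2   30. ] pca -176.2257769431648 rect [ 464.7 -304.6] [55.7 44.7] 5.1439619064331055
scene key 121 [ 467.8 -310.7   57. ] pca 8.481731144729618 rect [ 465.9 -309.1] [26.1  7. ] 5.268527984619141
scene keytop 39 [ 467.  -310.    71.4] pca 5.2701151419131955 rect [ 466.8 -309. ] [24.1  6.7] 3.6365325450897217
scene knob 102 [578.9 -70.7 118. ] pca 18.106645034594507 rect [577.8 -68.6] [32.4 10.7] 20.105093002319336
scene knobtop 45 [578.3 -69.6 124.8] pca 18.400419804863894 rect [577.8 -68.6] [31.9 10.7] 20.105093002319336
scene lock 90 [571.4 120.5 102.3] pca -66.63642514444098 rect [570.5 122.5] [36.  40.6] 25.459758758544922
scene brass 39 [572.  119.4 102.9] pca -70.82248067131671 rect [571.2 118.9] [21.3 24.8] 5.112833499908447
scene standtop 248 [ 468.9 -312.9   30.2] pca 27.710869742328384 rect [ 463.8 -307.4] [57.1 44.4] 5.906248092651367
t 0.6 shift [ 521.8 -342.4   -5.6] turn [0.    0.    0.168] F [ 1.4 -0.3  0.2] gap 85.66627174175923
```

>>> jog_arm([
  [[522, -342, -5], [0, 0, 0.08]],
  [[522, -342, -5], [0, 0, 0.08]],
  [[522, -342, -5], [0, 0, 0.08]],
  [[522, -342, -5], [0, 0, 0.08]],
  [[522, -342, -5], [0, 0, 0.08]],
  [[522, -342, -5], [0, 0, 0.08]],
  [[522, -342, -5], [0, 0, 0.08]],
  [[522, -342, -5], [0, 0, 0.08]],
  [[522, -342, -5], [0, 0, 0.08]],
  [[522, -342, -5], [0, 0, 0.08]],
], grip=50)

```text
time: 1.6
tool_pos: [504.5, -164.6, 208.8]
tcp_rot: [180.0, -0.0, 15.1]
ft_force: [0.9, -1.1, 1.0]
finger_gap: 50.1
grip_force: 0.0
```

```bash
python3 -c "
from h import *
to(578,-67,140,15)"
```

```text
t 1.6 shift [ 96.3 -75.2  68.8] turn [ 0.001 -0.001  0.001] F [ 0.9 -1.1  1. ] gap 50.11540537773384
```

>>> jog_arm([
  [[96, -75, 20], [0, 0, 0]],
  [[96, -75, 40], [0, 0, 0]],
  [[96, -75, 60], [0, 0, 0]],
  [[96, -75, 60], [0, 0, 0]],
  [[96, -75, 60], [0, 0, 0]],
])

```text
time: 2.1
tool_pos: [576.0, -68.5, 147.4]
tcp_rot: [-180.0, 0.1, 15.2]
ft_force: [-0.9, -0.1, -0.0]
finger_gap: 49.8
grip_force: 0.0
```

```bash
python3 -c "
from h import *
to(578,-67,99.5,15)"
```

```text
t 2.1 shift [ 2.4 -0.9 47.9] turn [-0.001  0.002  0.003] F [-0.9 -0.1 -0. ] gap 49.783615610127086
```

>>> jog_arm([
  [[2, -1, 15], [0, 0, 0]],
  [[2, -1, 32], [0, 0, 0]],
  [[2, -1, 48], [0, 0, 0]],
  [[2, -1, 48], [0, 0, 0]],
  [[2, -1, 48], [0, 0, 0]],
])

```text
time: 2.6
tool_pos: [578.1, -68.2, 100.4]
tcp_rot: [-180.0, 0.0, 15.0]
ft_force: [0.4, -0.4, 0.4]
finger_gap: 50.0
grip_force: 0.0
```

>>> jog_arm([
  [[0, 0, 0], [0, 0, 0]],
  [[0, 0, 0], [0, 0, 0]],
  [[0, 0, 0], [0, 0, 0]],
  [[0, 0, 0], [0, 0, 0]],
  [[0, 0, 0], [0, 0, 0]],
  [[0, 0, 0], [0, 0, 0]],
], grip=0, force=30)

```text
time: 3.2
tool_pos: [578.4, -67.6, 100.5]
tcp_rot: [180.0, -0.0, 15.1]
ft_force: [1.4, -0.7, -0.6]
finger_gap: 0.1
grip_force: 0.0
```

```bash
python3 -c "
from h import *
to(578,-67,99.5,15)"
```

```text
t 3.2 shift [-0.3 -0.7  1. ] turn [ 0.    -0.     0.001] F [ 1.4 -0.7 -0.6] gap 0.12163042080070456
```

The fingers closed on nothing, so I'll look.

```bash
python3 - <<'E'
from h import *
s,_=snap('scene','s2');t,_=snap('top','t2')
f=lambda im,u,v,w,h:cv2.resize(im[v:v+h,u:u+w],(400,300),interpolation=cv2.INTER_CUBIC)
cv2.imwrite('pics/c2.png',np.hstack([f(s,250,140,120,90),f(t,288,160,96,72)]))
print(r.sense())
E
```

```text
{'time': 3.3, 'joint_pos': array([-1.17066948e+01,  8.87131417e+00,  9.48057838e+01,  2.89557842e-04,
        7.63266194e+01,  6.32321764e+01]), 'qd': array([-0.0291786 , -0.0699229 ,  0.13595129, -0.0175663 ,  0.05452275,
        0.12331267]), 'joint_efforts': array([ 2.17326684e-03, -5.58156502e+01, -4.76875269e+01,  5.78377853e-05,
        1.01290912e-03, -5.35200684e-05]), 'tool_pos': array([578.36158786, -67.5538132 , 100.37996805]), 'tcp_rot': array([-1.79998075e+02,  3.19229787e-03,  1.50610603e+01]), 'ft_force': array([-0.12578123,  0.15642397, -0.01580737]), 'wrist_torque': array([-0.01694018,  0.00812944,  0.01515495]), 'grip_force': 0.0, 'finger_gap': 0.2950884944780372}
```

View pics/c2.png

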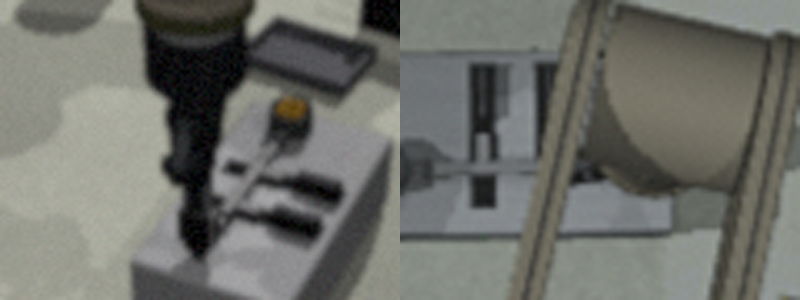

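```bash
python3 - <<'E'
from h import *
_,d=load('s2');P=pts('scene',d);_,d0=load('scene');P0=pts('scene',d0)
m=(abs(P[...,0]-578)<70)&(abs(P[...,1]+67)<70)&(d>0)
for a,b in((84,92),(92,98),(98,104),(104,112),(112,120),(120,128),(128,140),(140,160),(160,180)):
    for n,Q in(('now',P),('before',P0)):
        q=Q[m&(Q[...,2]>a)&(Q[...,2]<=b)&(abs(d-d0)>6)] if n=='now' else Q[(abs(Q[...,0]-578)<40)&(abs(Q[...,1]+67)<40)&(Q[...,2]>a)&(Q[...,2]<=b)]
        if len(q): print(a,b,n,len(q),np.round(q.mean(0)),np.round(q.min(0)),np.round(q.max(0)))
s,_=load('s2');s0,_=load('scene')
f=lambda im,u,v,w,h:cv2.resize(im[v:v+h,u:u+w],(400,400),interpolation=cv2.INTER_CUBIC)
a=np.hstack([f(s0,280,160,64,64),f(s,280,160,64,64)]);cv2.imwrite('pics/c3.png',cv2.convertScaleAbs(a,alpha=2.2,beta=10))
E
```

```text
84 92 now 7 [598. -19.  87.] [559. -93.  85.] [640.  -4.  89.]
84 92 before 10 [580. -54.  87.] [577. -93.  84.] [582. -28.  91.]
92 98 now 1 [625.   0.  93.] [625.   0.  93.] [625.   0.  93.]
92 98 before 28 [580. -73.  96.] [568. -80.  93.] [593. -28.  98.]
98 104 now 3 [586. -75. 101.] [580. -79.  99.] [591. -73. 104.]
98 104 before 22 [579. -71. 101.] [564. -78.  98.] [593. -64. 104.]
104 112 now 2 [584. -70. 107.] [577. -73. 105.] [591. -66. 109.]
104 112 before 29 [578. -71. 108.] [563. -76. 104.] [594. -63. 112.]
112 120 now 2 [587. -72. 115.] [583. -72. 113.] [591. -71. 117.]
112 120 before 32 [579. -72. 117.] [563. -77. 113.] [594. -65. 120.]
120 128 before 43 [579. -69. 125.] [563. -75. 120.] [593. -58. 128.]
128 140 now 18 [584. -74. 136.] [571. -82. 128.] [594. -65. 140.]
128 140 before 2 [581. -70. 129.] [574. -74. 129.] [588. -66. 129.]
140 160 now 54 [582. -77. 151.] [569. -86. 140.] [590. -62. 160.]
160 180 now 26 [588. -80. 176.] [ 577. -103.  162.] [597. -40. 180.]
```

View pics/c3.png

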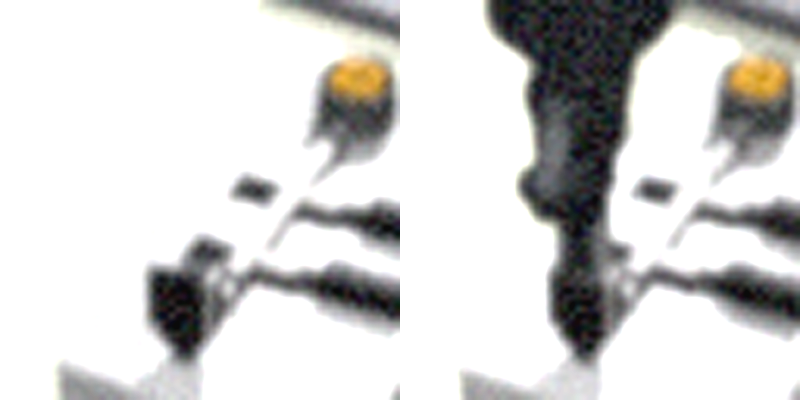

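```bash
python3 - <<'E'
from h import *
_,d=load('s2');P=pts('scene',d);_,d0=load('scene');P0=pts('scene',d0)
for u in (306,309,312):
  for v in range(186,218,2): print(u,v,np.round(P[v,u]),np.round(P0[v,u]),d[v,u],d0[v,u])
E
```

```text
306 186 [ 593. -110.  217.] [455. 138.  -3.] 994.00006 1352.9182
306 188 [ 599. -122.  221.] [465. 120.   5.] 980.38354 1331.9609
306 190 [ 601. -126.  218.] [466. 118.  -1.] 979.17773 1333.7529
306 192 [ 599. -122.  209.] [469. 111.  -3.] 989.0068 1329.6283
306 194 [ 592. -110.  192.] [477.  97.   2.] 1010.4704 1313.814
306 196 [577. -82. 159.] [529.   3.  81.] 1055.4508 1180.4576
306 198 [577. -83. 154.] [534.  -6.  82.] 1058.2795 1171.609
306 200 [577. -82. 146.] [538. -13.  80.] 1063.331 1167.0403
306 202 [576. -82. 139.] [568. -68. 126.] 1068.7861 1089.4636
306 204 [570. -72. 123.] [572. -74. 125.] 1087.9227 1084.4255
306 206 [571. -74. 118.] [572. -75. 119.] 1088.9562 1087.8462
306 208 [571. -74. 111.] [571. -73. 110.] 1093.2367 1094.8741
306 210 [571. -74. 103.] [572. -75. 105.] 1098.481 1096.316
306 212 [571. -75.  97.] [571. -75.  97.] 1101.3578 1101.806
306 214 [575. -82.  98.] [574. -79.  94.] 1095.0233 1099.6322
306 216 [569. -72.  80.] [571. -74.  82.] 1115.3855 1111.5421
309 186 [585. -81. 194.] [464. 142.  -2.] 1031.1326 1351.206
309 188 [ 601. -111.  214.] [472. 126. 
[... 1182 characters left out ...]
] 1057.5471 1183.3469
312 196 [589. -73. 158.] [545.  10.  81.] 1058.286 1180.0201
312 198 [590. -74. 152.] [551.  -2.  85.] 1061.4452 1166.7307
312 200 [588. -72. 143.] [554.  -8.  83.] 1068.344 1162.2604
312 202 [589. -72. 137.] [558. -15.  83.] 1072.4393 1156.586
312 204 [588. -71. 129.] [586. -68. 126.] 1077.8612 1083.2611
312 206 [587. -69. 120.] [586. -68. 119.] 1085.2692 1086.8138
312 208 [588. -72. 115.] [588. -71. 115.] 1086.4474 1087.7682
312 210 [588. -72. 108.] [587. -70. 107.] 1090.8751 1092.7053
312 212 [586. -67.  97.] [587. -71. 101.] 1101.7007 1096.4758
312 214 [588. -73.  95.] [589. -74.  97.] 1098.4034 1096.0759
312 216 [584. -65.  80.] [584. -64.  80.] 1114.5529 1115.7654
```

```bash
python3 - <<'E'
from h import *
_,d=load('scene');P=pts('scene',d)
q=P[170:240,0:50].reshape(-1,3);q=q[(q[:,2]>150)]
for a in range(190,330,10):
    k=q[(q[:,2]>a)&(q[:,2]<=a+10)]
    if len(k): print(a,len(k),np.round(k.mean(0)),np.round(k.min(0)),np.round(k.max(0)))
E
```

```text
240 20 [ 189. -523.  247.] [ 177. -527.  245.] [ 196. -516.  250.]
250 56 [ 188. -522.  255.] [ 175. -529.  250.] [ 198. -510.  260.]
260 56 [ 188. -522.  265.] [ 174. -529.  260.] [ 198. -509.  270.]
270 55 [ 188. -522.  275.] [ 176. -529.  270.] [ 198. -511.  280.]
280 55 [ 189. -519.  285.] [ 175. -528.  281.] [ 198. -501.  290.]
290 103 [ 187. -509.  296.] [ 167. -529.  290.] [ 200. -492.  300.]
300 131 [ 194. -525.  305.] [ 166. -574.  300.] [ 216. -493.  310.]
310 157 [ 200. -534.  315.] [ 170. -572.  310.] [ 215. -493.  320.]
320 124 [ 202. -532.  325.] [ 180. -571.  320.] [ 223. -495.  330.]
```

The pictures show the real fingertips about 28 mm higher than the reported TCP: open tips were seen at z 245 where 217 was expected, and the shut tips sit just above the wing. I'll offset z by that much: open, go 27 mm lower, and close.

>>> jog_arm([
  [[0, 0, 0], [0, 0, 0]],
  [[0, 0, 0], [0, 0, 0]],
  [[0, 0, 0], [0, 0, 0]],
  [[0, -0.5, 10], [0, 0, 0]],
  [[0, -0.5, 20], [0, 0, 0]],
  [[0, -0.5, 27], [0, 0, 0]],
  [[0, -0.5, 27], [0, 0, 0]],
], grip=50)

```text
time: 4.0
tool_pos: [576.7, -66.8, 71.1]
tcp_rot: [-179.9, 0.2, 15.1]
ft_force: [0.8, 0.3, -0.2]
finger_gap: 49.7
grip_force: 0.0
```

>>> jog_arm([
  [[0, 0, 0], [0, 0, 0]],
  [[0, 0, 0], [0, 0, 0]],
  [[0, 0, 0], [0, 0, 0]],
  [[0, 0, 0], [0, 0, 0]],
  [[0, 0, 0], [0, 0, 0]],
], grip=0, force=30)

```text
time: 4.5
tool_pos: [578.6, -66.7, 74.0]
tcp_rot: [-180.0, -0.0, 15.1]
ft_force: [-2.3, 3.7, 4.3]
finger_gap: 9.2
grip_force: 32.0
```

Gripped at about 10 mm. Now turn anticlockwise (negative about tool z).

>>> jog_arm([
  [[0, 0, 0], [0, 0, -0.14]],
  [[0, 0, 0], [0, 0, -0.28]],
  [[0, 0, 0], [0, 0, -0.42]],
  [[0, 0, 0], [0, 0, -0.56]],
  [[0, 0, 0], [0, 0, -0.7]],
  [[0, 0, 0], [0, 0, -0.84]],
  [[0, 0, 0], [0, 0, -0.98]],
  [[0, 0, 0], [0, 0, -1.12]],
  [[0, 0, 0], [0, 0, -1.25]],
  [[0, 0, 0], [0, 0, -1.25]],
])

```text
time: 5.5
tool_pos: [578.4, -66.4, 74.0]
tcp_rot: [180.0, -0.1, 87.0]
ft_force: [-2.4, 4.7, 5.4]
finger_gap: 9.2
grip_force: 32.2
```

>>> jog_arm([
  [[0, 0, 0], [0, 0, 0]],
  [[0, 0, 0], [0, 0, 0]],
  [[0, 0, 0], [0, 0, 0]],
  [[0, 0, -30], [0, 0, 0]],
  [[0, 0, -70], [0, 0, 0]],
  [[0, 0, -110], [0, 0, 0]],
  [[0, 0, -110], [0, 0, 0]],
], grip=40)

```text
time: 6.2
tool_pos: [582.2, -68.2, 191.0]
tcp_rot: [179.4, 0.1, 86.7]
ft_force: [1.2, -0.5, 0.2]
finger_gap: 40.2
grip_force: 0.0
```

```bash
python3 -c "
from h import *
to(465.5,-306.3,120,185.5)"
```

```text
t 6.2 shift [-244.4 -103.3   70.3] turn [ 0.007  0.011 -1.725] F [ 1.2 -0.5  0.2] gap 40.20159558773385
```

>>> jog_arm([
  [[-25, -11, 0], [0, 0, -0.145]],
  [[-50, -21, 0], [0, 0, -0.29]],
  [[-75, -32, 0], [0, 0, -0.435]],
  [[-100, -42, 0], [0, 0, -0.58]],
  [[-125, -53, 0], [0, 0, -0.725]],
  [[-150, -63, 0], [0, 0, -0.87]],
  [[-175, -74, 0], [0, 0, -1.015]],
  [[-200, -84, 0], [0, 0, -1.16]],
  [[-222, -95, 0], [0, 0, -1.305]],
  [[-244, -103, 0], [0, 0, -1.45]],
])

```text
time: 7.2
tool_pos: [460.3, -305.9, 183.0]
tcp_rot: [-180.0, -0.0, 170.1]
ft_force: [-0.4, 0.2, 0.2]
finger_gap: 39.9
grip_force: 0.0
```

>>> jog_arm([
  [[0, 0, 20], [0, 0, -0.14]],
  [[0, 0, 40], [0, 0, -0.275]],
  [[0, 0, 60], [0, 0, -0.275]],
  [[0, 0, 60], [0, 0, -0.275]],
  [[0, 0, 60], [0, 0, -0.275]],
])

```text
time: 7.7
tool_pos: [460.9, -304.6, 123.2]
tcp_rot: [180.0, -0.0, -174.5]
ft_force: [-0.3, 0.1, 0.8]
finger_gap: 40.0
grip_force: 0.0
```

```bash
python3 - <<'E'
from h import *
to(465.5,-306.3,11,185.5)
s,d=snap('scene','s4');t,_=snap('top','t4')
P=pts('scene',d);P=P[(abs(P[...,0]-578)<30)&(abs(P[...,1]+67)<30)&(P[...,2]>115)]
print('wing',np.round(P.mean(0)),cv2.minAreaRect(P[:,:2].astype(np.float32)))
f=lambda im,u,v,w,h:cv2.resize(im[v:v+h,u:u+w],(400,300),interpolation=cv2.INTER_CUBIC)
cv2.imwrite('pics/c4.png',np.vstack([np.hstack([f(s,180,205,96,72),f(s,280,155,100,75)]),np.hstack([f(t,288,160,96,72),f(t,376,205,80,60)])]))
E
```

```text
t 7.7 shift [ -4.5  -2.2 112.2] turn [ 0.001 -0.001 -0.001] F [-0.3  0.1  0.8] gap 39.99812615065038
wing [579. -70. 123.] ((578.094970703125, -69.39383697509766), (11.746413230895996, 35.01942825317383), 3.726182699203491)
```

View pics/c4.png

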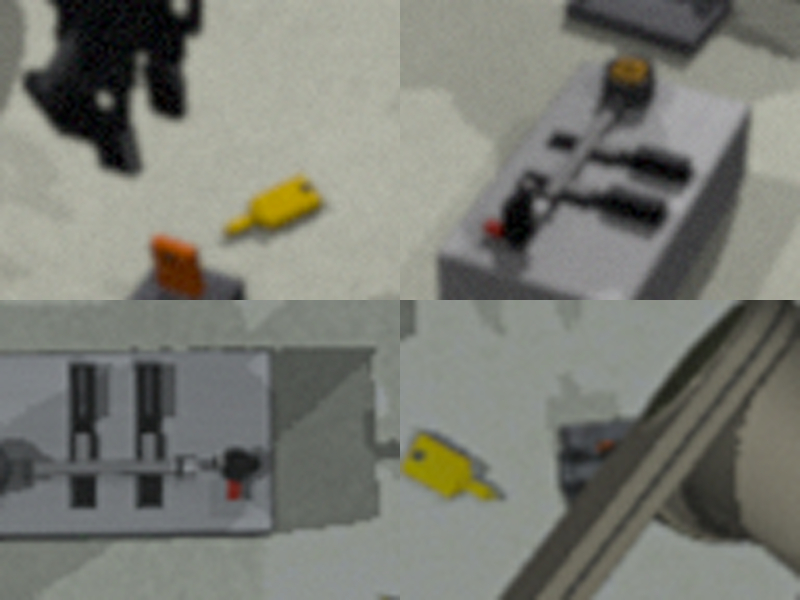

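The knob is turned: its red arm now points to -x, clear of the bar, at (498,228) and (233,490) in the crops. Going down on the key.

>>> jog_arm([
  [[-4.5, -2, 30], [0, 0, 0]],
  [[-4.5, -2, 60], [0, 0, 0]],
  [[-4.5, -2, 85], [0, 0, 0]],
  [[-4.5, -2, 100], [0, 0, 0]],
  [[-4.5, -2, 112], [0, 0, 0]],
  [[-4.5, -2, 112], [0, 0, 0]],
  [[-4.5, -2, 112], [0, 0, 0]],
])

```text
time: 8.5
tool_pos: [466.6, -306.8, 12.5]
tcp_rot: [-179.9, 0.1, -174.5]
ft_force: [0.4, -0.5, 1.2]
finger_gap: 40.2
grip_force: 0.0
```

```bash
python3 -c "
from h import *
to(465.5,-306.3,11,185.5)"
```

```text
t 8.5 shift [1.1 0.6 1.5] turn [-0.001  0.001  0.   ] F [ 0.4 -0.5  1.2] gap 40.1825697098203
```

>>> jog_arm([
  [[0.7, 0, 1], [0, 0, 0]],
  [[0.7, 0, 1], [0, 0, 0]],
  [[0.7, 0, 1], [0, 0, 0]],
  [[0.7, 0, 1], [0, 0, 0]],
  [[0.7, 0, 1], [0, 0, 0]],
  [[0.7, 0, 1], [0, 0, 0]],
], grip=0, force=80)

```text
time: 9.1
tool_pos: [465.9, -306.9, 11.6]
tcp_rot: [-179.9, 0.1, -174.5]
ft_force: [-1.0, -0.5, 6.6]
finger_gap: 9.2
grip_force: 78.1
```

```bash
python3 -c "
from h import *
for _ in range(4): to(465.5,-306.3,11,185.5); print(r.sense()['tool_pos']); r.camera_params('top')
print(r.sense()['ft_force'],r.sense()['wrist_torque'])"
```

```text
t 9.1 shift [0.4 0.7 0.6] turn [-0.001  0.001  0.   ] F [-1.  -0.5  6.6] gap 9.176715815596786
[ 465.94068214 -306.93806474   11.57899175]
t 9.1 shift [0.4 0.7 0.6] turn [-0.001  0.001  0.   ] F [-1.  -0.5  6.6] gap 9.176715815596786
[ 465.94068214 -306.93806474   11.57899175]
t 9.1 shift [0.4 0.7 0.6] turn [-0.001  0.001  0.   ] F [-1.  -0.5  6.6] gap 9.176715815596786
[ 465.94068214 -306.93806474   11.57899175]
t 9.1 shift [0.4 0.7 0.6] turn [-0.001  0.001  0.   ] F [-1.  -0.5  6.6] gap 9.176715815596786
[ 465.94068214 -306.93806474   11.57899175]
[-1.03099835 -0.53346945  6.59290016] [ 0.0644712   0.19986095 -0.01357428]
```

>>> jog_arm([
  [[0, 0, -15], [0, 0, 0]],
  [[0, 0, -35], [0, 0, 0]],
  [[0, 0, -75], [0, 0, 0]],
  [[0, 0, -115], [0, 0, 0]],
  [[0, 0, -155], [0, 0, 0]],
  [[0, 0, -180], [0, 0, 0]],
  [[0, 0, -180], [0, 0, 0]],
])

```text
time: 9.8
tool_pos: [467.5, -308.1, 197.0]
tcp_rot: [-179.6, 0.4, -174.5]
ft_force: [-0.5, -0.7, 1.0]
finger_gap: 9.0
grip_force: 77.9
```

```bash
python3 -c "
from h import *
to(571,122.7,190,182.15)"
```

```text
t 9.8 shift [-144.4  418.9    5.3] turn [-0.006  0.007  0.059] F [-0.5 -0.7  1. ] gap 8.95922922375914
```

>>> jog_arm([
  [[-14, 42, 0], [0, 0, 0]],
  [[-29, 84, 0], [0, 0, 0.01]],
  [[-43, 126, 0], [0, 0, 0.02]],
  [[-58, 168, 0], [0, 0, 0.03]],
  [[-72, 210, 0], [0, 0, 0.04]],
  [[-86, 252, 0], [0, 0, 0.05]],
  [[-101, 294, 0], [0, 0, 0.06]],
  [[-115, 336, 0], [0, 0, 0.06]],
  [[-130, 378, 0], [0, 0, 0.06]],
  [[-144, 419, 0], [0, 0, 0.06]],
])

```text
time: 10.8
tool_pos: [567.9, 126.5, 190.1]
tcp_rot: [-180.0, -0.0, -177.9]
ft_force: [1.3, -0.3, 0.3]
finger_gap: 8.7
grip_force: 78.1
```

>>> jog_arm([
  [[0, 0, 20], [0, 0, 0]],
  [[0, 0, 40], [0, 0, 0]],
  [[0, 0, 55], [0, 0, 0]],
  [[0, 0, 62], [0, 0, 0]],
  [[0, 0, 62], [0, 0, 0]],
  [[0, 0, 62], [0, 0, 0]],
])

```text
time: 11.4
tool_pos: [568.7, 124.2, 129.1]
tcp_rot: [180.0, 0.0, -178.0]
ft_force: [0.6, 0.7, -0.2]
finger_gap: 9.0
grip_force: 78.2
```

```bash
python3 - <<'E'
from h import *
to(571,122.7,110,182.15)
s,d=snap('scene','s5');t,_=snap('top','t5')
P=pts('scene',d);hsv=cv2.cvtColor(s,cv2.COLOR_BGR2HSV)
f=lambda im,u,v,w,h:cv2.resize(im[v:v+h,u:u+w],(400,400),interpolation=cv2.INTER_CUBIC)
cv2.imwrite('pics/c5.png',cv2.convertScaleAbs(np.hstack([f(s,310,130,54,54),f(t,260,170,54,54)]),alpha=1.6))
to(571,122.7,110,182.15)
E
```

```text
t 11.4 shift [-2.2 -1.6 19.1] turn [ 0.     0.001 -0.002] F [ 0.6  0.7 -0.2] gap 9.022353755481435
t 11.5 shift [-1.7 -1.7 19.8] turn [ 0.     0.002 -0.002] F [-0.2  0.5 -0.5] gap 8.877573298302298
```

View pics/c5.png

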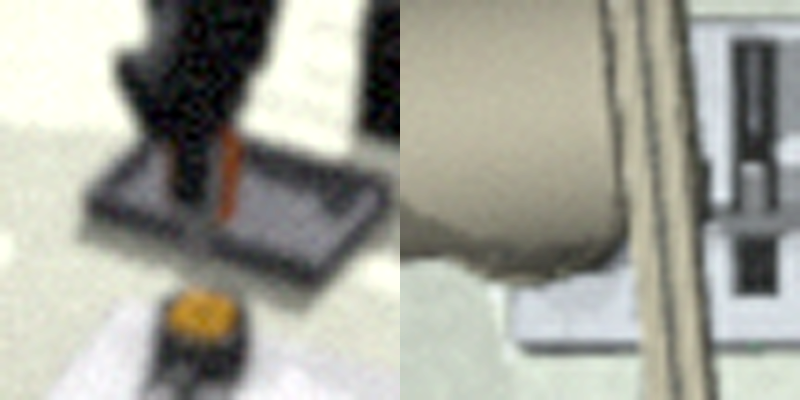

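The crop shows the key bow (left panel, centre x ≈ 203) directly above the brass plug (205,315). Aligned, so I go down gently.

>>> jog_arm([
  [[-2, -1.7, 8], [0, 0, 0]],
  [[-2, -1.7, 15], [0, 0, 0]],
  [[-2, -1.7, 19], [0, 0, 0]],
  [[-2, -1.7, 21], [0, 0, 0]],
  [[-2, -1.7, 23], [0, 0, 0]],
  [[-2, -1.7, 25], [0, 0, 0]],
  [[-2, -1.7, 25], [0, 0, 0]],
])

```text
time: 12.2
tool_pos: [570.4, 122.9, 103.3]
tcp_rot: [180.0, 0.0, -177.9]
ft_force: [0.4, 0.1, 0.5]
finger_gap: 9.1
grip_force: 78.2
```

```bash
python3 -c "
from h import *
to(571,122.7,85.6,182.15);print(r.sense()['wrist_torque'])"
```

```text
t 12.2 shift [-0.6 -0.3 17.7] turn [ 0.     0.    -0.001] F [0.4 0.1 0.5] gap 9.06537742351748
[ 0.02714303 -0.01577906 -0.023294  ]
```

>>> jog_arm([
  [[0, 0, 1.5], [0, 0, 0]],
  [[0, 0, 3], [0, 0, 0]],
  [[0, 0, 4.5], [0, 0, 0]],
  [[0, 0, 6], [0, 0, 0]],
  [[0, 0, 6], [0, 0, 0]],
])

```text
time: 12.7
tool_pos: [571.1, 122.9, 97.6]
tcp_rot: [180.0, 0.1, -177.9]
ft_force: [4.2, -0.1, 0.4]
finger_gap: 9.1
grip_force: 78.2
```

>>> jog_arm([
  [[0.5, 0, 1.5], [0, 0, 0]],
  [[-1.5, 0, 3], [0, 0, 0]],
  [[0.5, 0, 4], [0, 0, 0]],
  [[-1.5, 0, 5.5], [0, 0, 0]],
  [[0.5, 0, 6.5], [0, 0, 0]],
  [[-1.5, 0, 8], [0, 0, 0]],
  [[-0.5, 0, 8], [0, 0, 0]],
])

```text
time: 13.4
tool_pos: [571.3, 122.8, 90.1]
tcp_rot: [-180.0, 0.0, -177.9]
ft_force: [4.6, -0.9, 3.6]
finger_gap: 8.9
grip_force: 78.8
```

>>> jog_arm([
  [[-1.5, 0, 1.5], [0, 0, 0]],
  [[0.7, 0, 2.5], [0, 0, 0]],
  [[-1.5, 0, 4], [0, 0, 0]],
  [[0.7, 0, 5], [0, 0, 0]],
  [[-1.5, 0, 6], [0, 0, 0]],
  [[0.7, 0, 6], [0, 0, 0]],
  [[-0.5, 0, 6], [0, 0, 0]],
])

```text
time: 14.1
tool_pos: [572.2, 122.9, 85.4]
tcp_rot: [-180.0, 0.1, -177.9]
ft_force: [-4.9, -1.8, 17.1]
finger_gap: 8.7
grip_force: 80.4
```

```bash
python3 -c "
from h import *
to(571,122.7,85.6,182.15);print(r.sense()['wrist_torque'])"
```

```text
t 14.1 shift [ 1.2 -0.1 -0.2] turn [-0.     0.002 -0.001] F [-4.9 -1.8 17.1] gap 8.744910372536896
[-0.23956216  0.82506728 -0.02838306]
```

>>> jog_arm([
  [[1.3, 0, 0.5], [0, 0, 0]],
  [[-0.7, 0, 1], [0, 0, 0]],
  [[1.3, 0, 1], [0, 0, 0]],
  [[-0.7, 0, 1], [0, 0, 0]],
  [[0.5, 0, 1], [0, 0, 0]],
  [[0.5, 0, 1], [0, 0, 0]],
])

```text
time: 14.7
tool_pos: [572.2, 122.9, 85.4]
tcp_rot: [-180.0, 0.2, -177.9]
ft_force: [-3.7, -1.7, 18.6]
finger_gap: 9.0
grip_force: 81.4
```

```bash
python3 - <<'E'
from h import *
to(571,122.7,85.6,182.15);print(r.sense()['wrist_torque'])
D=[r.snapshot('scene') for _ in range(4)]
im=D[0][0];cv2.imwrite('pics/c6.png',cv2.convertScaleAbs(cv2.resize(im[140:200,305:369],(640,600),interpolation=cv2.INTER_CUBIC),alpha=1.6))
P=np.mean([pts('scene',d) for _,d in D],0);hsv=cv2.cvtColor(im,cv2.COLOR_BGR2HSV)
o=(hsv[...,0]>2)&(hsv[...,0]<14)&(hsv[...,1]>120)&(abs(P[...,0]-571)<40)&(abs(P[...,1]-122)<40)
print(o.sum(),np.sort(P[o][:,2]))
E
```

```text
t 14.7 shift [ 1.2 -0.2 -0.3] turn [-0.     0.003 -0.001] F [-3.7 -1.7 18.6] gap 8.960714298811569
[-0.31359454  0.62514572 -0.00437793]
28 [ 99.08592407 106.46217385 112.25394833 112.60704457 114.58883377
 117.03828663 119.63509504 120.04437561 121.10802721 123.97266822
 128.0061466  130.33915662 130.8173204  134.41113187 137.22217432
 137.90040098 140.76347705 141.2659104  144.6462751  145.92183434
 146.31952796 147.4878013  149.9432633  208.76210867 222.55881076
 251.55546511 260.23297488 268.88382594]
```

View pics/c6.png

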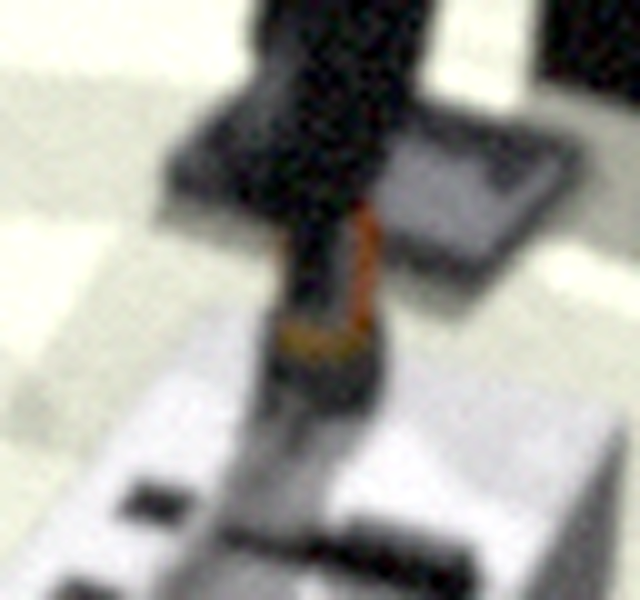

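The picture shows the bow's foot right at the brass plug (320,340), so it is about home. I'll press a little more to be sure it is on the shoulder.

>>> jog_arm([
  [[1, 0, 1], [0, 0, 0]],
  [[-1, 0, 1.5], [0, 0, 0]],
  [[1, 0, 2], [0, 0, 0]],
  [[-1, 0, 2], [0, 0, 0]],
  [[0.5, 0, 2], [0, 0, 0]],
  [[0.5, 0, 2], [0, 0, 0]],
  [[0.5, 0, 2], [0, 0, 0]],
])

```text
time: 15.6
tool_pos: [572.4, 122.9, 85.2]
tcp_rot: [-180.0, 0.3, -177.9]
ft_force: [-7.3, -2.8, 31.0]
finger_gap: 8.7
grip_force: 83.2
```

Force rises without motion, so the key is home. I'll ease off a little and turn clockwise.

>>> jog_arm([
  [[0.6, 0, -1.5], [0, 0, 0]],
  [[0.6, 0, -1.5], [0, 0, 0.1]],
  [[0.6, 0, -1.5], [0, 0, 0.23]],
  [[0.6, 0, -1.5], [0, 0, 0.36]],
  [[0.6, 0, -1.5], [0, 0, 0.49]],
  [[0.6, 0, -1.5], [0, 0, 0.62]],
  [[0.6, 0, -1.5], [0, 0, 0.75]],
  [[0.6, 0, -1.5], [0, 0, 0.88]],
  [[0.6, 0, -1.5], [0, 0, 1.0]],
  [[0.6, 0, -1.5], [0, 0, 1.0]],
])

```text
time: 16.6
tool_pos: [571.5, 122.6, 85.4]
tcp_rot: [179.8, 0.1, 124.5]
ft_force: [-4.1, -2.6, 21.9]
finger_gap: 8.9
grip_force: 81.6
```

```bash
python3 -c "
from h import *
to(571.5,122.7,85.4,72);print(r.sense()['wrist_torque'])"
```

```text
t 16.6 shift [ 0.1  0.1 -0. ] turn [0.004 0.001 0.917] F [-4.1 -2.6 21.9] gap 8.925595421344578
[-0.66568305  0.69609871  0.03049809]
```

>>> jog_arm([
  [[0, 0, 0], [0, 0, 0.13]],
  [[0, 0, 0], [0, 0, 0.26]],
  [[0, 0, 0], [0, 0, 0.39]],
  [[0, 0, 0], [0, 0, 0.52]],
  [[0, 0, 0], [0, 0, 0.65]],
  [[0, 0, 0], [0, 0, 0.76]],
  [[0, 0, 0], [0, 0, 0.85]],
  [[0, 0, 0], [0, 0, 0.85]],
  [[0, 0, 0], [0, 0, 0.85]],
])

```text
time: 17.5
tool_pos: [571.5, 122.9, 85.4]
tcp_rot: [179.8, -0.1, 76.1]
ft_force: [-3.7, -3.4, 21.4]
finger_gap: 9.0
grip_force: 81.6
```

```bash
python3 - <<'E'
from h import *
to(571.5,122.7,85.4,72);print(r.sense()['wrist_torque'])
s,d=snap('scene','s7');s0,_=load('s4');t,_=snap('top','t7');t0,_=load('top')
f=lambda im,u,v,w,h:cv2.resize(im[v:v+h,u:u+w],(400,300),interpolation=cv2.INTER_CUBIC)
cv2.imwrite('pics/c7.png',np.vstack([np.hstack([f(s0,290,150,80,60),f(s,290,150,80,60)]),np.hstack([f(t0,288,160,80,60),f(t,288,160,80,60)])]))
E
```

```text
t 17.5 shift [-0.2 -0.  -0. ] turn [ 0.004 -0.001  0.071] F [-3.7 -3.4 21.4] gap 9.009911835406818
[-0.4063074   0.662986    0.08997099]
```

View pics/c7.png

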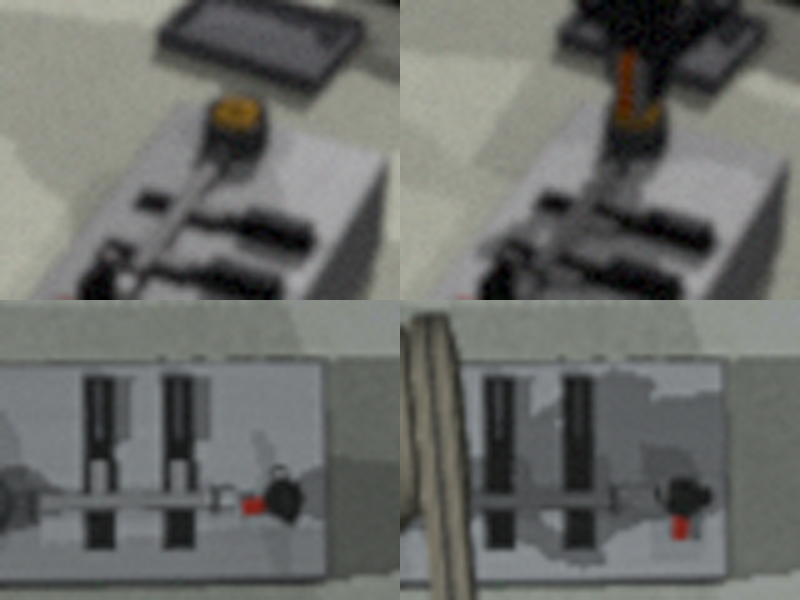

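The bar has slid: its tabs, which covered the drives at (100,470) and (178,470), are gone from them. The wrist torque of 0.09 N m matches the spring. The key is held at about 1.85 rad.

```bash
python3 -c "
from bench import r
print(r.hand_in())"
```

```text
the job is handed in; nothing more can be done
None
```

I handed the job in at about 17.5 s: the knob is loosened to about 1.5 rad, and the key is fully home, turned about 1.85 rad and still gripped. The pictures show the bar clear of both drives. No verdict came back.

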